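Lock the oil filler cap onto a rocker cover

TASK

Close the oil filler on the rocker cover with the bayonet cap that fits it: the large cap with the straight bar grip. Put its two lugs down through the two slots of the filler neck until the cap's disc sits flush on the neck, then twist it clockwise (seen from above) until it meets its stop, about a fifth of a turn, and let go. Leave the small cap and the round-knobbed cap where they are.

Things in the scene. Friction and masses are not known exactly. Their poses are not given: they have to be found in the camera images.
- filler_cap_center (a point): The cap to fit: steel, black grip, loose, 0.12 kg, upright on the bench, 52 mm tall. From below (mm): stem dia 24, 18 long, with a lug bar 58 long, 12 wide, 9 high across its foot; disc dia 74, 8 thick; bar grip 59 long, 14 wide, 26 tall, in line with the lugs, pinched across its width. Point: on the axis, 26 mm above the foot, level with the disc's top. x along grip and lugs (half turn is same).
- neck_mouth (a point): Centre of the top face of the filler neck (aluminium, dia 88, 145 mm above the bench, on a fixed grey rocker cover). Opening: hole dia 36 with two slots making a slit 70 x 24 mm along x (half turn is same); flange 6 thick. Lugs enter within 10 deg and 5 mm. Seated, the cap's centre point is 8 mm above this. Lugs then turn only clockwise from above, 68 deg to a rigid stop; light friction. z up.
- small_cap_center (a point): Bystander, leave alone: a smaller steel cap of the same form, 52 mm tall: disc dia 48, bar grip 38 mm long, lugs 34 mm tip to tip, too short to hold in the neck. Point: on its axis, 26 mm above its foot; x along the grip, z up.
- knob_cap_center (a point): Bystander, leave alone: a steel cap 52 mm tall: disc dia 74 with a round black knob dia 36 in place of the bar grip, and a plain stem dia 44 without lugs. Point: on its axis, 26 mm above its foot; z up.

How it is judged:
By the outcome, as a careful person would: the job done as asked, in the order asked, and still so for the second after the job is handed in, with the robot touching nothing.
It also fails if it takes over 42 s, if anything falls off the work surface, if the arm or the gripper's body presses on something with over 40 N, if the wrist force passes 120 N, or if a joint passes its speed limit or range.

ROBOT

A 6-joint arm with a two-finger parallel gripper is mounted at the origin on the work surface. World frame = base frame: x ahead of the robot, y to its left, z up, the work surface at z = 0. Lengths are in m, angles in rad, forces in N, time in s.
With the tool pointing down it reaches from about 0.425 to 0.95 m from the base axis. Payload 3.5 kg.
Tool frame: the origin (TCP) lies at the very end of the fingers, on their centre line; the grasp point (between the pads) lies 19 mm behind it; z points along the fingers, y is the direction in which the jaws open and shut (so a half turn about z gives the same grasp; the last joint's range is limited). The gripper opens to 85 mm and grips with 20 to 120 N. Pads are 22 mm wide; open, the fingers measure 114 mm over their backs; the gripper's body (76 mm by 85 mm) begins 54 mm behind the grasp point. The pads swing forward as they close: fully open they stand 13 mm farther back than shut.
Start: joints at [-1.378, 0.286, 1.577, -0, 1.279, -0.15], TCP at [0.227, -0.636, 0.231] pointing down, gripper open.
Joint ranges: [-2.77, 2.77], [-0.9, 2.22], [0.21, 2.48], [-1.53, 4.67], [0.24, 2.81], [-2.84, 2.84]. Speed limits (rad/s): [2.79, 2.79, 3.14, 3.14, 3.14, 3.14].

INTERFACE

Orientations are given as a unit quaternion [x, y, z, w].
In Python, from plant import ctrl, eyes, ticket gives the robot as it stands.
- The arm moves only by the tool send_rows, never from a script. Its arguments are lists of equal length, an entry for each row: "translation": the shift along the tool's x, y, z in units of 30 mm (1.0 is 30 mm), a list of three; "rotation": the turn, a rotation vector about the tool's x, y, z in units of 5 degrees (1.0 is 5 degrees), a list of three; "grip": the finger opening in mm, from 0 to 85.4. A call has 1 to 5 rows; each row shifts and turns the commanded pose from where the row before left it, along the tool's axes as they then stand; what a row does not reach is not made up. A row lasts 1/8 s, in which the tool goes at most 62.5 mm and 10.7 degrees, less where a joint would pass 70% of its speed; a pose out of reach is approached as far as the arm can. A call is refused whole if a number of a shift passes 1 or a number of a turn 1, either way. A call with a gripper value outside its range is refused whole. The fingers move at their own pace and stop on an object; "squeeze" is the grip in N (left out, the last holds). Time passes only in rows, so rows that do not move let the fingers close. It gives the time, the measured TCP pose, the force and the opening at its end, in the units of the state.
- ctrl.get_state(): the state, without advancing time (a new reading comes with each control period).
- eyes.read_camera(name): name is "side" or "top" or "wrist"; returns a dict with "image" (400x640x3 uint8, blue, green, red), "mtx" (3x3 intrinsics, pixels), "xyz" and "orientation" of the camera in the world; the wrist camera has in their place "hand_eye" (4x4, takes a point from camera to tool coordinates, whose origin is the TCP and whose axes are the flange's). Camera axes: x right, y down, z forward; pixel columns grow to the right and rows downward; lengths in m; the calibration is good to about 2 mm. A picture is of the moment at which its call begins: read the wrist's pose just before it. There is no depth.
- ticket.sign_off(): hands the job in, once; it reports no verdict.
The state is a dict: "time": time; "qpos": joint angles; "dq": joint speeds; "joint_efforts": joint torques, N m; "eef_pos": TCP position; "tcp_rot": TCP orientation; "contact_force": force on the tool from outside, world axes, zero at the start; "wrist_torque": the same for the moment, N m; "opening": opening from 0.0 (shut) to 1.0 (fully open).
Only numpy, scipy, OpenCV 4.12 (cv2) and the standard library are available. Lean on these libraries where they do the work, as an engineer would, in place of code of your own. Each camera call takes 0.05 s, during which the arm holds its last target. There are 200 camera calls.

## Working session

There is one attempt and no reset: what is moved stays moved. The work goes in short steps, Python scripts to look and compute and a tool call to move; the robot and the scene stay as the last step left them, time stands still between calls to the robot, and variables do not carry over. Pictures are saved under pics/ and viewed, about 8 in all and at most 12, crops included, and the job is handed in when it is done.

Besides the shell and the picture viewer there is one more tool, called after ">>>" by a JSON object that holds its "op" and its "data". send_rows: Moves the arm, as the interface text tells. Its arguments: {"type":"object","properties":{"translation":{"type":"array"},"rotation":{"type":"array"},"grip":{"type":"array"},"squeeze":{"type":"number"}},"required":["translation","rotation","grip"]}

```bash
mkdir -p pics; ls
cat > h.py <<'E'
import numpy as np,cv2
from scipy.spatial.transform import Rotation as R
from plant import ctrl,eyes,ticket
def cam(n):
    s=ctrl.get_state(); d=eyes.read_camera(n)
    T=np.eye(4)
    if n=="wrist":
        W=np.eye(4);W[:3,:3]=R.from_quat(s["tcp_rot"]).as_matrix();W[:3,3]=s["eef_pos"]
        T=W@np.array(d["hand_eye"])
    else:
        o=np.array(d["orientation"]); T[:3,:3]=R.from_quat(o).as_matrix() if o.size==4 else o.reshape(3,3)
        T[:3,3]=d["xyz"]
    return d["image"],np.array(d["mtx"]),T
def ray(K,T,p):
    v=T[:3,:3]@np.linalg.solve(K,[p[0],p[1],1.]);return T[:3,3],v/np.linalg.norm(v)
def onz(K,T,p,z):
    o,v=ray(K,T,p);return o+v*(z-o[2])/v[2]
def tri(rays):
    A=sum(np.eye(3)-np.outer(v,v) for o,v in rays);b=sum((np.eye(3)-np.outer(v,v))@o for o,v in rays)
    return np.linalg.solve(A,b)
def proj(K,T,X):
    c=T[:3,:3].T@(np.asarray(X)-T[:3,3]);return (K@c/c[2])[:2]
E
python3 - <<'E'
from h import *
for n in("top","side","wrist"):
    i,K,T=cam(n);cv2.imwrite(f"pics/{n}0.png",i);np.savez(f"{n}0.npz",K=K,T=T);print(n,K.round(1).tolist(),T.round(3).tolist())
print(ctrl.get_state())
E
```

```text
pics
top [[404.3, 0.0, 321.3], [0.0, 404.3, 197.0], [0.0, 0.0, 1.0]] [[0.026, -0.986, 0.167, 0.429], [-0.998, -0.034, -0.044, 0.09], [0.049, -0.165, -0.985, 0.829], [0.0, 0.0, 0.0, 1.0]]
side [[361.7, 0.0, 315.8], [0.0, 361.7, 201.5], [0.0, 0.0, 1.0]] [[-0.918, -0.272, 0.288, 0.359], [-0.396, 0.618, -0.679, 0.513], [0.007, -0.738, -0.675, 0.58], [0.0, 0.0, 0.0, 1.0]]
wrist [[291.0, 0.0, 320.0], [0.0, 291.0, 199.6], [0.0, 0.0, 1.0]] [[0.337, -0.893, -0.298, 0.303], [-0.942, -0.32, -0.104, -0.609], [-0.003, 0.316, -0.949, 0.373], [0.0, 0.0, 0.0, 1.0]]
{'time': 0.15, 'qpos': array([-1.37799141e+00,  2.87013234e-01,  1.57785449e+00, -2.93526539e-05,
        1.27860966e+00, -1.50008138e-01]), 'dq': array([-0.00143122, -0.00267932, -0.00357689, -0.00100476,  0.00111782,
        0.00146407]), 'joint_efforts': array([ 1.51585595e-03, -4.06604254e+01, -2.93139607e+01, -1.23405503e-04,
        3.94513874e-03, -1.28348506e-05]), 'eef_pos': array([ 0.22680824, -0.63520171,  0.23022343]), 'tcp_rot': array([ 9.85344672e-01,  1.70572534e-01, -3.42106635e-05, -9.41849936e-04]), 'contact_force': array([0.29932055, 0.69250143, 0.76987595]), 'wrist_torque': array([ 0.0407483 , -0.01462168, -0.02143473]), 'opening': 1.0015761457093437}
```

View pics/top0.png

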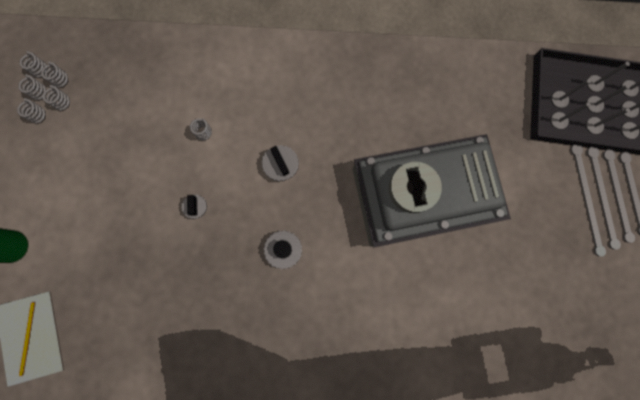

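View pics/side0.png

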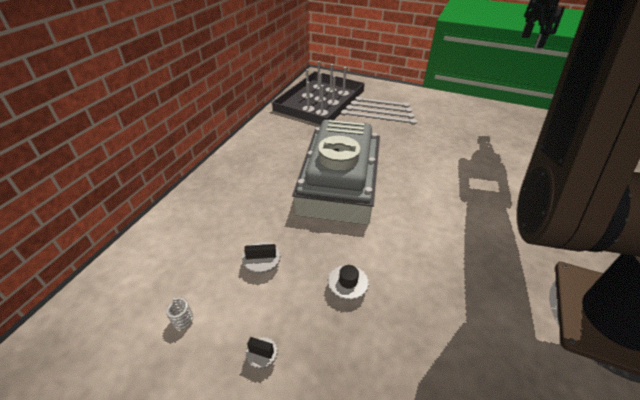

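The top view shows the large bar cap at about (280,162), the small cap at (193,206), the knob cap at (283,249) and the neck at (416,187). In the side view the large cap's grip is at (260,252) and the neck at (339,150).

Run:
```python
from h import *
def blob(g,m,c,r):
    k=np.zeros_like(g);cv2.circle(k,c,r,255,-1)
    b=((m)&(k>0)).astype(np.uint8);n,l,s,ce=cv2.connectedComponentsWithStats(b)
    j=1+np.argmax(s[1:,4]);pts=np.argwhere(l==j)[:,::-1].astype(np.float32)
    h=cv2.convexHull(pts);return cv2.minAreaRect(h),s[j,4],h
D={}
for n,pc,pn,rr in(("top",(280,162),(416,187),(18,32)),("side",(260,252),(339,150),(22,28))):
    i=cv2.imread(f"pics/{n}0.png");g=cv2.cvtColor(i,6);z=np.load(n+"0.npz");D[n]=(z["K"],z["T"])
    a=blob(g,g<45,pc,rr[0]);b=blob(g,g>110,pn,rr[1]);c=blob(g,g<60,pn,rr[1]-14 if n=="top" else 20)
    e=cv2.fitEllipse(b[2])
    print(n,"grip",a[:2],"neck",e,b[1],"slit",c[:2]); D[n]+=(a[0],e,c[0])
for j,nm in((2,"grip"),(3,"neck")):
    rs=[ray(D[n][0],D[n][1],D[n][j][0]) for n in D];X=tri(rs);print(nm,X.round(4),[proj(D[n][0],D[n][1],X)-D[n][j][0] for n in D])
K,T=D["top"][:2]
for j,zz in((2,.05),(4,.145)):
    q=cv2.boxPoints(D["top"][j]);P=np.array([onz(K,T,p,zz)[:2] for p in q]);
    e=[P[1]-P[0],P[2]-P[1]];L=max(e,key=np.linalg.norm);print(P.mean(0),"ang",np.degrees(np.arctan2(L[1],L[0])),[np.linalg.norm(v) for v in e])
for nm,p,zz in(("knob",(282,248),.052),("small",(192,205),.052)):print(nm,onz(K,T,p,zz))
big=lambda n,x,y,w,h,f:cv2.resize(cv2.imread(f"pics/{n}0.png")[y:y+h,x:x+w],None,fx=f,fy=f,interpolation=2)
cv2.imwrite("pics/c1.png",np.hstack([big("top",250,130,60,60,6),big("top",386,157,60,60,6)]))
```

```text
top grip (((279.1000061035156, 160.6999969482422), (29.96331024169922, 6.7082037925720215), 63.43495178222656), np.int32(209)) neck ((416.4245910644531, 186.18785095214844), (48.23019790649414, 50.742794036865234), 131.38278198242188) 1310 slit (((416.3000793457031, 186.89999389648438), (35.417503356933594, 17.708751678466797), 71.56504821777344), np.int32(473))
side grip (((260.0199890136719, 251.36000061035156), (11.926054000854492, 28.622529983520508), 86.8201675415039), np.int32(314)) neck ((339.08758544921875, 149.776123046875), (55.02606201171875, 55.7720947265625), 101.11237335205078) 1592 slit (((336.5, 149.5), (3.0, 1.0), 0.0), np.int32(5))
grip [0.6329 0.1415 0.0382] [array([0.06789574, 0.23904729]), array([-0.25124183, -0.06124416])]
neck [ 0.5705 -0.1092  0.1337] [array([0.13827041, 0.66554971]), array([-0.54315167, -0.11800076])]
[0.63044216 0.14099329] ang -151.78475550113004 [np.float64(0.013323870409419288), np.float64(0.06068167932987559)]
[ 0.56830526 -0.1054616 ] ang -162.33118663681108 [np.float64(0.03197574112703174), np.float64(0.0621582011515914)]
knob [0.4593694  0.12784718 0.052     ]
small [0.53610759 0.30285407 0.052     ]
```

View pics/c1.png

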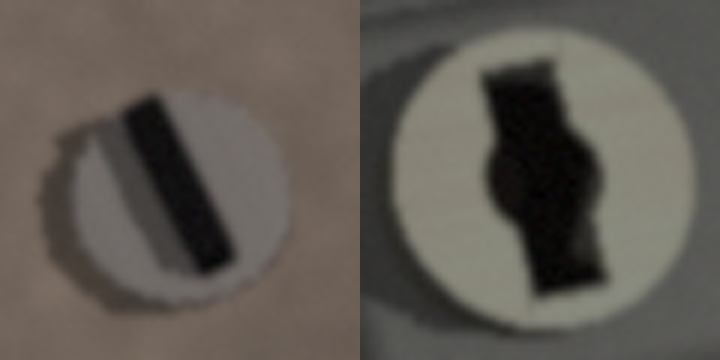

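The crop gives the grip yaw as about 28° and the slit yaw as about 15°. I'll move over the neck for a wrist view on the way to the cap.

>>> {"op": "send_rows", "data": {"translation": [[0.97, -0.79, -0.1], [0.97, -0.79, -0.1], [0.97, -0.79, -0.1], [0.97, -0.79, -0.1], [0.97, -0.79, -0.1]], "rotation": [[0, 0, 0], [0, 0, 0], [0, 0, 0], [0, 0, 0], [0, 0, 0]], "grip": [85, 85, 85, 85, 85]}}

```text
time: 0.78
eef_pos: [0.3246, -0.4739, 0.246]
tcp_rot: [0.985, 0.171, -0.0, -0.0]
contact_force: [-0.2, 0.4, -0.3]
opening: 0.995
```

>>> {"op": "send_rows", "data": {"translation": [[0.97, -0.79, -0.1], [0.97, -0.79, -0.1], [0.97, -0.79, -0.1], [0.97, -0.79, -0.1], [0.97, -0.79, -0.1]], "rotation": [[0, 0, 0], [0, 0, 0], [0, 0, 0], [0, 0, 0], [0, 0, 0]], "grip": [85, 85, 85, 85, 85]}}

```text
time: 1.4
eef_pos: [0.4217, -0.3134, 0.2611]
tcp_rot: [0.985, 0.171, -0.0, -0.0]
contact_force: [0.7, 0.9, 0.6]
opening: 0.992
```

>>> {"op": "send_rows", "data": {"translation": [[0.97, -0.79, 0], [0.97, -0.79, 0], [0.97, -0.79, 0], [0.97, -0.79, 0], [0.97, -0.79, 0]], "rotation": [[0, 0, 0], [0, 0, 0], [0, 0, 0], [0, 0, 0], [0, 0, 0]], "grip": [85, 85, 85, 85, 85]}}

```text
time: 2.02
eef_pos: [0.5188, -0.1529, 0.261]
tcp_rot: [0.985, 0.171, -0.0, -0.0]
contact_force: [-0.1, -0.0, -0.5]
opening: 0.996
```

>>> {"op": "send_rows", "data": {"translation": [[0.97, -0.79, 0], [0, 0, 0], [0, 0, 0]], "rotation": [[0, 0, 0], [0, 0, 0], [0, 0, 0]], "grip": [85, 85, 85]}}

```text
time: 2.4
eef_pos: [0.5376, -0.1223, 0.261]
tcp_rot: [0.985, 0.171, -0.0, 0.0]
contact_force: [-0.4, -0.1, 0.2]
opening: 0.996
```

Run:
```python
from h import *
i,K,T=cam("wrist");cv2.imwrite("pics/w1.png",i);np.savez("w1.npz",K=K,T=T)
s=ctrl.get_state();print(s["time"],s["eef_pos"],s["tcp_rot"],proj(K,T,[.57,-.108,.145]))
```

```text
2.45 [ 0.53751974 -0.12269559  0.26107697] [ 9.85398683e-01  1.70262508e-01 -3.32861468e-04  4.89213016e-05] [316.95440539 156.04127869]
```

View pics/w1.png

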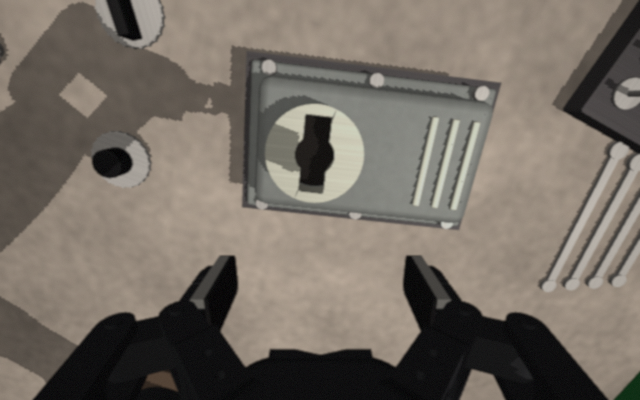

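The wrist view shows the neck disc centred near (315,154), with the slit running from about (319,115) to (311,191). The cap grip's top is cut off at the upper left.

Run:
```python
from h import *
V={n:(cv2.imread(f"pics/{n}.png"),*[np.load(n+".npz")[k] for k in"KT"]) for n in("top0","w1","side0")}
c={}
for n,p,r in(("top0",(416,187),30),("w1",(315,154),60),("side0",(339,150),30)):
    i,K,T=V[n];g=cv2.cvtColor(i,6);k=np.zeros_like(g);cv2.circle(k,p,r,255,-1)
    if n=="w1":
        # edge points by radial gradient on bright side
        pass
    e=cv2.Canny(g,60,150)&k
    pts=[]
    for a in np.radians(np.arange(0,360,3)):
        rr=np.arange(r*.6,r,.5);xs=p[0]+rr*np.cos(a);ys=p[1]+rr*np.sin(a)
        pr=cv2.remap(g,xs[None].astype(np.float32),ys[None].astype(np.float32),1)[0].astype(float)
        d=pr[:-4]-pr[4:];j=d.argmax()
        if d[j]>25:pts.append((xs[j+2],ys[j+2]))
    pts=np.array(pts,np.float32);E=cv2.fitEllipseAMS(pts)
    c[n]=E;print(n,len(pts),E)
    for z in(.145,):
        P=np.array([onz(K,T,q,z)[:2] for q in pts]);A=np.c_[2*P,np.ones(len(P))]
        for _ in range(4):
            s=np.linalg.lstsq(A,(P**2).sum(1),rcond=None)[0];R0=np.sqrt(s[2]+s[0]**2+s[1]**2);res=np.abs(np.linalg.norm(P-s[:2],axis=1)-R0);m=res<max(.0015,np.median(res)*2.5);P=P[m];A=A[m]
        print("  circle@.145",s[:2],R0,len(P))
print("tri",tri([ray(*V[n][1:],c[n][0]) for n in c]),tri([ray(*V[n][1:],c[n][0]) for n in("top0","w1")]))
# rectified: 0.25mm/px, up=+x, left=+y
o=[]
for n in("w1","top0"):
    i,K,T=V[n];N=400;s=.00025;C=np.array([.569,-.107])
    w=[C+[a,b] for a,b in((.05,.05),(.05,-.05),(-.05,-.05),(-.05,.05))]
    q=np.float32([proj(K,T,[*x,.145]) for x in w]);H=cv2.getPerspectiveTransform(q,np.float32([[0,0],[N,0],[N,N],[0,N]]))
    o.append(cv2.warpPerspective(i,H,(N,N)))
cv2.imwrite("pics/r1.png",np.hstack(o))
```

```text
top0 120 ((416.031982421875, 186.22076416015625), (49.08575439453125, 51.13947677612305), 129.61683654785156)
  circle@.145 [ 0.56976125 -0.10515269] 0.04439907249686062 120
w1 110 ((314.0103759765625, 152.8054962158203), (98.5597915649414, 99.48539733886719), 133.3811798095703)
  circle@.145 [ 0.56959797 -0.1053751 ] 0.0441274707921506 110
side0 77 ((338.6918640136719, 148.4428253173828), (38.919403076171875, 47.56964874267578), 205.51353454589844)
  circle@.145 [ 0.56766963 -0.10950681] 0.06446764443400131 77
tri [ 0.57018833 -0.10579816  0.13926232] [ 0.5706395  -0.10546202  0.14079524]
```

View pics/r1.png

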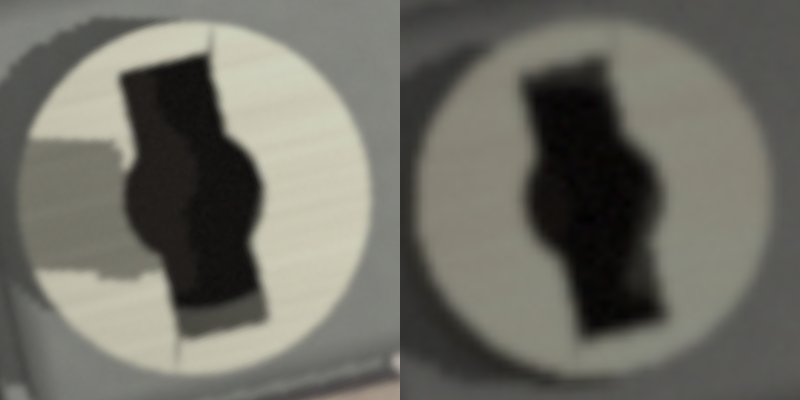

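Neck: centre (0.570, -0.1056), and the 44 mm radius confirms z = 0.145. The slit yaw is 12.3°. Next is the cap.

>>> {"op": "send_rows", "data": {"translation": [[0.6, -0.9, 0], [0.6, -0.9, 0], [0.6, -0.9, 0.2], [0.6, -0.9, 0.3], [0.6, -0.9, 0.5]], "rotation": [[0, 0, 0], [0, 0, 0], [0, 0, 0], [0, 0, 0], [0, 0, 0]], "grip": [85, 85, 85, 85, 85]}}

```text
time: 3.08
eef_pos: [0.5778, 0.0348, 0.2318]
tcp_rot: [0.986, 0.17, 0.001, 0.0]
contact_force: [-0.1, 0.1, 0.2]
opening: 0.991
```

>>> {"op": "send_rows", "data": {"translation": [[0.6, -0.9, 0.5], [0.6, -0.9, 0.5], [0.6, -0.9, 0], [0, 0, 0], [0, 0, 0]], "rotation": [[0, 0, 0], [0, 0, 0], [0, 0, 0], [0, 0, 0], [0, 0, 0]], "grip": [85, 85, 85, 85, 85]}}

```text
time: 3.7
eef_pos: [0.601, 0.1285, 0.2014]
tcp_rot: [0.985, 0.17, -0.0, 0.0]
contact_force: [-0.6, -0.2, 0.5]
opening: 0.993
```

Run:
```python
from h import *
i,K,T=cam("wrist");cv2.imwrite("pics/w2.png",i);np.savez("w2.npz",K=K,T=T)
s=ctrl.get_state();print(s["time"],s["eef_pos"],s["tcp_rot"],proj(K,T,[.631,.141,.052]))
o=[]
for n,f in(("w2",i),("top0",cv2.imread("pics/top0.png"))):
    z_=np.load(n+".npz");K,T=z_["K"],z_["T"];N=400;C=np.array([.631,.141])
    for z in (.052,):
        q=np.float32([proj(K,T,[C[0]+a,C[1]+b,z]) for a,b in((.05,.05),(.05,-.05),(-.05,-.05),(-.05,.05))])
        o.append(cv2.warpPerspective(f,cv2.getPerspectiveTransform(q,np.float32([[0,0],[N,0],[N,N],[0,N]])),(N,N)))
cv2.imwrite("pics/r2.png",np.hstack(o))
```

```text
3.75 [0.60104559 0.12835929 0.20151286] [9.85477566e-01 1.69805533e-01 5.61332771e-05 2.10595027e-04] [318.09250141 153.16689004]
```

View pics/r2.png

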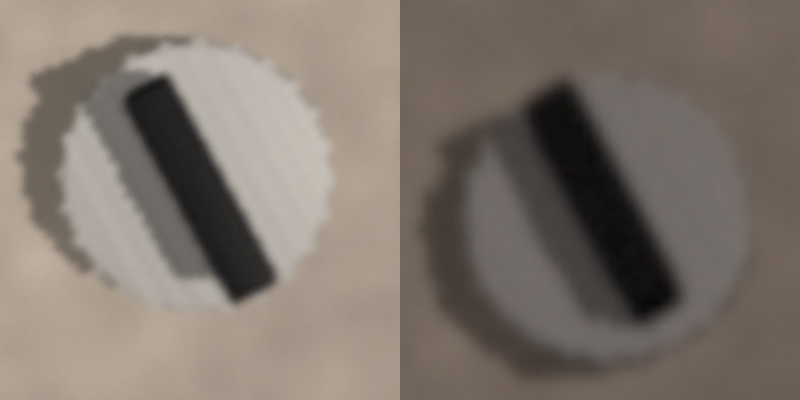

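In the rectified crop the grip centre is near (0.632, 0.1405), with the long axis from (148,90) to (255,291), so yaw is about 28°. I'll check it by fitting the disc circle and triangulating.

Run:
```python
from h import *
rs=[]
for n,z0,b in(("w2",.3,60),("top0",.8,45),("side0",.8,55)):
    i=cv2.imread(f"pics/{n}.png");z_=np.load(n+".npz");K,T=z_["K"],z_["T"];g=cv2.cvtColor(i,6)
    p=proj(K,T,[.632,.1405,.05]);k=np.zeros_like(g);cv2.circle(k,tuple(int(round(v)) for v in p),int(.034*K[0,0]/np.linalg.norm(T[:3,3]-[.632,.14,.05])),255,-1)
    l=cv2.connectedComponentsWithStats(((g<b)&(k>0)).astype(np.uint8));j=1+l[2][1:,4].argmax()
    q=cv2.minAreaRect(np.argwhere(l[1]==j)[:,::-1].astype(np.float32))
    rs.append(ray(K,T,q[0]))
    P=np.array([onz(K,T,c,.052)[:2] for c in cv2.boxPoints(q)]);e=max(P[1]-P[0],P[2]-P[1],key=np.linalg.norm)
    print(n,l[2][j,4],q,P.mean(0).round(4),np.degrees(np.arctan2(e[1],e[0]))%180,np.linalg.norm(e))
    p=proj(K,T,[.632,.1405,.026]);pts=[]
    R0=.037*K[0,0]/np.linalg.norm(T[:3,3]-[.632,.14,.026])
    for a in np.radians(np.arange(0,360,3)):
        rr=np.arange(R0*.75,R0*1.25,.25);xs=p[0]+rr*np.cos(a);ys=p[1]+rr*np.sin(a)
        pr=cv2.remap(g,xs[None].astype(np.float32),ys[None].astype(np.float32),1)[0].astype(float)
        d=pr[:-8]-pr[8:];m=d.argmax()
        if d[m]>15:pts.append((xs[m+4],ys[m+4]))
    P=np.array([onz(K,T,c,.026)[:2] for c in pts])
    for _ in range(5):
        s=np.linalg.lstsq(np.c_[2*P,np.ones(len(P))],(P**2).sum(1),rcond=None)[0];r=np.sqrt(s[2]+s[0]**2+s[1]**2);res=abs(np.linalg.norm(P-s[:2],axis=1)-r);P=P[res<max(.001,2.5*np.median(res))]
    print("  disc@.026",s[:2].round(4),r.round(4),len(P))
print(tri(rs),tri(rs[:2]))
```

```text
w2 698 ((318.1907653808594, 149.23988342285156), (58.009822845458984, 12.316633224487305), 81.25383758544922) [0.6339 0.1418] 28.65057700226174 0.0578027912485064
  disc@.026 [0.633  0.1412] 0.0361 56
top0 209 ((279.1000061035156, 160.6999969482422), (29.96331024169922, 6.7082037925720215), 63.43495178222656) [0.6299 0.1409] 28.215244498869964 0.060525824312065
  disc@.026 [0.6337 0.141 ] 0.0365 45
side0 362 ((259.6689758300781, 251.37242126464844), (12.331624031066895, 29.361013412475586), 86.633544921875) [0.6261 0.151 ] 28.123875972167923 0.055535102792697424
  disc@.026 [0.6318 0.1427] 0.036 53
[0.63299564 0.14170181 0.03840436] [0.63296462 0.14163508 0.03970667]
```

Cap: (0.633, 0.1413), yaw 28.3°, and the grip's mid height triangulates to 0.039 as expected. Now the approach.

>>> {"op": "send_rows", "data": {"translation": [[0, 0, 0.8], [0, 0, 0.8], [0.57, 0.065, 0.8], [0.57, 0.065, 0.8], [0, 0, 0.8]], "rotation": [[0, 0, -0.875], [0, 0, -0.875], [0, 0, 0], [0, 0, 0], [0, 0, 0]], "grip": [50, 50, 50, 50, 50]}}

```text
time: 4.38
eef_pos: [0.6341, 0.1413, 0.0812]
tcp_rot: [0.97, 0.244, 0.001, 0.0]
contact_force: [-0.5, -0.4, -0.0]
opening: 0.587
```

>>> {"op": "send_rows", "data": {"translation": [[0, 0, 0.6], [0, 0, 0.5], [0, 0, 0.35], [0, 0, 0.3], [0, 0, 0]], "rotation": [[0, 0, 0], [0, 0, 0], [0, 0, 0], [0, 0, 0], [0, 0, 0]], "grip": [50, 50, 50, 50, 50]}}

```text
time: 5.0
eef_pos: [0.6325, 0.1426, 0.0283]
tcp_rot: [0.969, 0.245, -0.0, -0.0]
contact_force: [0.3, 0.3, -0.1]
opening: 0.585
```

Run:
```python
from h import *
s=ctrl.get_state();print(s["time"],s["eef_pos"],s["tcp_rot"],s["opening"])
i,K,T=cam("wrist");cv2.imwrite("pics/w3.png",i)
```

```text
5.0 [0.63253709 0.14260517 0.0282624 ] [ 9.69450638e-01  2.45285970e-01 -4.96999660e-04 -7.96642389e-05] 0.5850788774056728
```

View pics/w3.png

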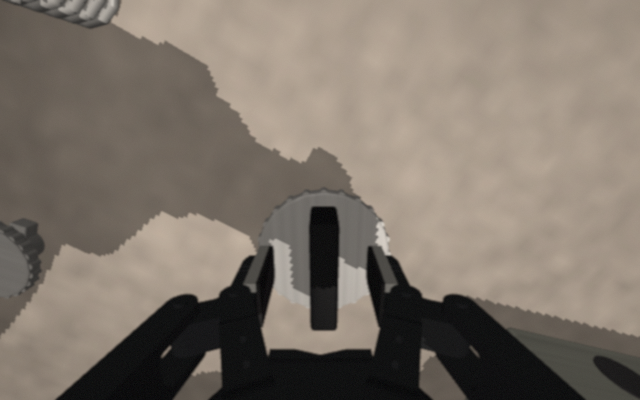

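The grip stands upright and centred between the pads, at column 324 against a jaw midpoint of about 320. Closing, then lifting.

>>> {"op": "send_rows", "data": {"translation": [[0, 0, 0], [0, 0, 0], [0, 0, 0], [0, 0, 0], [0, 0, 0]], "rotation": [[0, 0, 0], [0, 0, 0], [0, 0, 0], [0, 0, 0], [0, 0, 0]], "grip": [5, 5, 5, 5, 5], "squeeze": 80}}

```text
time: 5.68
eef_pos: [0.6335, 0.1427, 0.0296]
tcp_rot: [0.969, 0.245, 0.001, 0.0]
contact_force: [0.1, -0.2, 3.7]
opening: 0.145
```

>>> {"op": "send_rows", "data": {"translation": [[0, 0, -0.2], [0, 0, -0.6], [0, 0, -0.8], [0, 0, -0.9], [0, 0, -0.9]], "rotation": [[0, 0, 0], [0, 0, 0], [0, 0, 0], [0, 0, 0], [0, 0, 0]], "grip": [5, 5, 5, 5, 5]}}

```text
time: 6.3
eef_pos: [0.6328, 0.1426, 0.1325]
tcp_rot: [0.969, 0.245, 0.0, 0.0]
contact_force: [-0.5, 0.6, -2.8]
opening: 0.147
```

>>> {"op": "send_rows", "data": {"translation": [[0, 0, -0.9], [0, 0, -0.9], [0, 0, -0.9], [0, 0, 0], [0, 0, 0]], "rotation": [[0, 0, 0], [0, 0, 0], [0, 0, 0], [0, 0, 0], [0, 0, 0]], "grip": [5, 5, 5, 5, 5]}}

```text
time: 6.92
eef_pos: [0.6322, 0.1425, 0.2109]
tcp_rot: [0.969, 0.245, -0.001, -0.0]
contact_force: [-0.6, 0.0, -1.2]
opening: 0.145
```

>>> {"op": "send_rows", "data": {"translation": [[0, 0, -0.2], [0, 0, -0.2], [0, 0, 0], [0, 0, 0]], "rotation": [[0, 0, 0.8], [0, 0, 0.8], [0, 0, 0.8], [0, 0, 0.8]], "grip": [5, 5, 5, 5]}}

```text
time: 7.42
eef_pos: [0.6319, 0.1425, 0.2214]
tcp_rot: [0.994, 0.107, -0.002, -0.0]
contact_force: [-0.1, 0.4, -1.3]
opening: 0.145
```

>>> {"op": "send_rows", "data": {"translation": [[-0.38, 0.76, 0], [-0.38, 0.76, 0], [-0.38, 0.76, 0], [-0.38, 0.76, 0], [-0.38, 0.76, 0]], "rotation": [[0, 0, 0], [0, 0, 0], [0, 0, 0], [0, 0, 0], [0, 0, 0]], "grip": [5, 5, 5, 5, 5]}}

```text
time: 8.05
eef_pos: [0.6003, 0.0184, 0.2214]
tcp_rot: [0.994, 0.108, -0.002, -0.0]
contact_force: [-0.1, -0.4, -1.4]
opening: 0.143
```

>>> {"op": "send_rows", "data": {"translation": [[-0.38, 0.76, 0], [-0.38, 0.76, 0], [-0.38, 0.76, 0], [-0.38, 0.76, 0], [-0.38, 0.76, 0]], "rotation": [[0, 0, 0], [0, 0, 0], [0, 0, 0], [0, 0, 0], [0, 0, 0]], "grip": [5, 5, 5, 5, 5]}}

```text
time: 8.68
eef_pos: [0.5692, -0.105, 0.2215]
tcp_rot: [0.994, 0.108, -0.002, -0.001]
contact_force: [1.3, -0.5, -1.6]
opening: 0.145
```

>>> {"op": "send_rows", "data": {"translation": [[0, 0, 0], [0, 0, 0]], "rotation": [[0, 0, 0], [0, 0, 0]], "grip": [5, 5]}}

```text
time: 8.93
eef_pos: [0.57, -0.104, 0.2225]
tcp_rot: [0.994, 0.108, -0.001, -0.001]
contact_force: [0.2, 0.1, -1.6]
opening: 0.148
```

Run:
```python
from h import *
s=ctrl.get_state();e=R.from_quat(s["tcp_rot"]).as_matrix();print(s["time"],s["eef_pos"],np.degrees(np.arctan2(e[1,0],e[0,0])),e[:,2],s["qpos"])
i,K,T=cam("wrist");j,K2,T2=cam("side")
np.savez("w4.npz",K=K,T=T);cv2.imwrite("pics/w4.png",i);cv2.imwrite("pics/s4.png",j)
p=proj(K,T,[.57,-.1056,.19]).astype(int);q=proj(K2,T2,[.57,-.1056,.16]).astype(int);print(p,q)
def c(im,p,h,f):
    x,y=np.clip(p[0]-h,0,640-2*h),np.clip(p[1]-h,0,400-2*h);return cv2.resize(im[y:y+2*h,x:x+2*h],(400,400),interpolation=2)
cv2.imwrite("pics/c4.png",np.hstack([c(i,p,130,1),c(j,q,50,1)]))
```

```text
8.925 [ 0.56998338 -0.1039906   0.22250998] 12.38110895420857 [-0.00206296  0.00128012 -0.99999705] [-3.55711139e-01  8.60213140e-02  1.82385680e+00  5.10189265e-04
  1.23409420e+00  9.98826417e-01]
[322 232] [338 140]
```

View pics/c4.png

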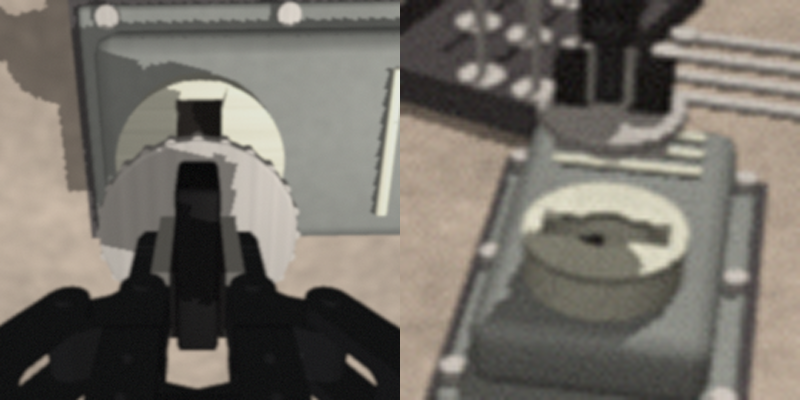

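The cap is level in the jaws with the lug bar in line with the slit. It sits about 1.5 mm towards world +y of the neck axis, so I'll correct that and descend.

>>> {"op": "send_rows", "data": {"translation": [[0, 0.05, 0.4], [0, 0, 0.5], [0, 0, 0.4], [0, 0, 0.15], [0, 0, 0]], "rotation": [[0, 0, 0], [0, 0, 0], [0, 0, 0], [0, 0, 0], [0, 0, 0]], "grip": [5, 5, 5, 5, 5]}}

```text
time: 9.65
eef_pos: [0.5706, -0.1059, 0.1797]
tcp_rot: [0.994, 0.108, -0.0, -0.0]
contact_force: [-0.3, 0.9, -1.3]
opening: 0.146
```

>>> {"op": "send_rows", "data": {"translation": [[0, 0, 0.15], [0, 0, 0.15], [0, 0, 0.15], [0, 0, 0.15], [0, 0, 0]], "rotation": [[0, 0, 0], [0, 0, 0], [0, 0, 0], [0, 0, 0], [0, 0, 0]], "grip": [5, 5, 5, 5, 5]}}

```text
time: 10.28
eef_pos: [0.5705, -0.1059, 0.1617]
tcp_rot: [0.994, 0.108, -0.0, -0.0]
contact_force: [-0.3, 0.3, -0.6]
opening: 0.146
```

The lugs are through the slots with no force reading, and about 5 mm remains.

>>> {"op": "send_rows", "data": {"translation": [[0, 0, 0.08], [0, 0, 0.05], [0, 0, 0.03], [0, 0, 0]], "rotation": [[0, 0, 0], [0, 0, 0], [0, 0, 0], [0, 0, 0]], "grip": [5, 5, 5, 5]}}

```text
time: 10.78
eef_pos: [0.5708, -0.106, 0.1574]
tcp_rot: [0.994, 0.108, -0.0, -0.0]
contact_force: [0.2, -0.1, -1.1]
opening: 0.142
```

>>> {"op": "send_rows", "data": {"translation": [[0, 0, 0.03], [0, 0, 0]], "rotation": [[0, 0, 0], [0, 0, 0]], "grip": [5, 5]}}

```text
time: 11.02
eef_pos: [0.5709, -0.106, 0.1567]
tcp_rot: [0.994, 0.108, 0.0, 0.0]
contact_force: [-0.3, 0.6, -0.8]
opening: 0.148
```

>>> {"op": "send_rows", "data": {"translation": [[0, 0, 0.03], [0, 0, 0]], "rotation": [[0, 0, 0], [0, 0, 0]], "grip": [5, 5]}}

```text
time: 11.28
eef_pos: [0.571, -0.1061, 0.1566]
tcp_rot: [0.994, 0.108, 0.0, 0.0]
contact_force: [-2.0, -0.1, 3.7]
opening: 0.149
```

The disc is seated, with contact force starting at z = 0.1566 against 0.1565 predicted. Twisting clockwise, which is tool +z.

>>> {"op": "send_rows", "data": {"translation": [[0, 0, 0], [0, 0, 0], [0, 0, 0], [0, 0, 0], [0, 0, 0]], "rotation": [[0, 0, 0.4], [0, 0, 0.6], [0, 0, 0.8], [0, 0, 0.8], [0, 0, 0.8]], "grip": [5, 5, 5, 5, 5]}}

```text
time: 11.9
eef_pos: [0.5711, -0.106, 0.1566]
tcp_rot: [0.999, -0.042, 0.0, 0.0]
contact_force: [-1.9, 0.0, 5.3]
opening: 0.14
```

```bash
cat > st.py <<'E'
from h import *
s=ctrl.get_state();e=R.from_quat(s["tcp_rot"]).as_matrix();print(s["time"],s["eef_pos"].round(4),"yaw",np.degrees(np.arctan2(e[1,0],e[0,0])).round(2),"F",s["contact_force"].round(1),"M",s["wrist_torque"].round(3),"q6",s["qpos"][5].round(3),s["opening"])
E
python3 st.py
```

```text
11.9 [ 0.5711 -0.106   0.1566] yaw -4.8 F [-1.9  0.   5.3] M [0.212 0.344 0.11 ] q6 1.296 0.14040969640910148
```

>>> {"op": "send_rows", "data": {"translation": [[0, 0, 0], [0, 0, 0], [0, 0, 0], [0, 0, 0], [0, 0, 0]], "rotation": [[0, 0, 0.8], [0, 0, 0.8], [0, 0, 0.8], [0, 0, 0.8], [0, 0, 0.8]], "grip": [5, 5, 5, 5, 5]}}

```text
time: 12.52
eef_pos: [0.5714, -0.1061, 0.1566]
tcp_rot: [0.977, -0.215, 0.001, -0.0]
contact_force: [-2.3, 0.5, 4.4]
opening: 0.147
```

>>> {"op": "send_rows", "data": {"translation": [[0, 0, 0], [0, 0, 0], [0, 0, 0], [0, 0, 0], [0, 0, 0]], "rotation": [[0, 0, 0.8], [0, 0, 0.8], [0, 0, 0.8], [0, 0, 0.8], [0, 0, 0.6]], "grip": [5, 5, 5, 5, 5]}}

```text
time: 13.15
eef_pos: [0.5716, -0.1062, 0.1566]
tcp_rot: [0.928, -0.373, 0.001, -0.0]
contact_force: [-0.3, 0.1, 4.2]
opening: 0.144
```

```bash
python3 st.py
```

```text
13.15 [ 0.5716 -0.1062  0.1566] yaw -43.78 F [-0.3  0.1  4.2] M [0.172 0.07  0.09 ] q6 1.977 0.14420442457020574
```

Yaw has gone from 12.4° to −43.8°, so 56° is done. Now slowly to the stop, watching the moment.

>>> {"op": "send_rows", "data": {"translation": [[0, 0, 0], [0, 0, 0], [0, 0, 0], [0, 0, 0], [0, 0, 0]], "rotation": [[0, 0, 0.5], [0, 0, 0.5], [0, 0, 0.4], [0, 0, 0.4], [0, 0, 0.2]], "grip": [5, 5, 5, 5, 5]}}

```text
time: 13.78
eef_pos: [0.5715, -0.1062, 0.1565]
tcp_rot: [0.892, -0.452, 0.001, -0.0]
contact_force: [-0.4, -0.3, 5.5]
opening: 0.152
```

```bash
python3 st.py
```

```text
13.775 [ 0.5715 -0.1062  0.1565] yaw -53.71 F [-0.4 -0.3  5.5] M [ 0.171 -0.071  0.096] q6 2.15 0.15160549473837767
```

>>> {"op": "send_rows", "data": {"translation": [[0, 0, 0], [0, 0, 0], [0, 0, 0], [0, 0, 0]], "rotation": [[0, 0, 0.2], [0, 0, 0.2], [0, 0, 0.2], [0, 0, 0]], "grip": [5, 5, 5, 5]}}

```text
time: 14.28
eef_pos: [0.5711, -0.1063, 0.1566]
tcp_rot: [0.881, -0.474, 0.001, 0.0]
contact_force: [-2.4, -0.7, 5.8]
opening: 0.148
```

```bash
python3 st.py
```

```text
14.275 [ 0.5711 -0.1063  0.1566] yaw -56.58 F [-2.4 -0.7  5.8] M [0.142 0.101 0.316] q6 2.2 0.1476671002683777
```

>>> {"op": "send_rows", "data": {"translation": [[0, 0, 0], [0, 0, 0], [0, 0, 0], [0, 0, 0]], "rotation": [[0, 0, 0.2], [0, 0, 0.2], [0, 0, 0], [0, 0, 0]], "grip": [5, 5, 5, 5]}}

```text
time: 14.78
eef_pos: [0.571, -0.1064, 0.1566]
tcp_rot: [0.873, -0.488, 0.001, 0.001]
contact_force: [-1.0, 0.1, 6.0]
opening: 0.143
```

```bash
python3 st.py
```

```text
14.775 [ 0.571  -0.1064  0.1566] yaw -58.38 F [-1.   0.1  6. ] M [0.122 0.14  0.941] q6 2.233 0.14322234232650383
```

The moment jumped to 0.94 N·m at about 70° of turn, so the cap is on its stop. Releasing and backing off.

>>> {"op": "send_rows", "data": {"translation": [[0, 0, 0], [0, 0, 0], [0, 0, 0], [0, 0, 0]], "rotation": [[0, 0, 0], [0, 0, 0], [0, 0, 0], [0, 0, 0]], "grip": [40, 50, 50, 50]}}

```text
time: 15.28
eef_pos: [0.5706, -0.106, 0.1553]
tcp_rot: [0.872, -0.49, -0.0, 0.0]
contact_force: [-0.5, -0.2, 0.8]
opening: 0.584
```

>>> {"op": "send_rows", "data": {"translation": [[0, 0, -0.3], [0, 0, -0.7], [0, 0, -0.9], [0, 0, -0.9], [0, 0, -0.9]], "rotation": [[0, 0, 0], [0, 0, 0], [0, 0, 0], [0, 0, 0], [0, 0, 0]], "grip": [50, 50, 50, 50, 50]}}

```text
time: 15.9
eef_pos: [0.5709, -0.106, 0.2685]
tcp_rot: [0.872, -0.49, 0.001, -0.0]
contact_force: [0.2, -0.2, 0.1]
opening: 0.59
```

>>> {"op": "send_rows", "data": {"translation": [[-0.9, 0, -0.5], [-0.9, 0, 0], [-0.9, 0, 0], [0, 0, 0], [0, 0, 0]], "rotation": [[0, 0, 0], [0, 0, 0], [0, 0, 0], [0, 0, 0], [0, 0, 0]], "grip": [50, 50, 50, 50, 50]}}

```text
time: 16.52
eef_pos: [0.529, -0.0373, 0.2823]
tcp_rot: [0.872, -0.489, 0.001, 0.0]
contact_force: [-0.2, -0.2, 0.0]
opening: 0.585
```

```bash
python3 st.py
python3 - <<'E'
from h import *
i,K,T=cam("wrist");j,K2,T2=cam("side");t,K3,T3=cam("top")
np.savez("w5.npz",K=K,T=T);cv2.imwrite("pics/w5.png",i);cv2.imwrite("pics/t5.png",t)
p=proj(K,T,[.57,-.1056,.16]).astype(int);q=proj(K2,T2,[.57,-.1056,.16]).astype(int);print(p,q)
def c(im,p,h):
    x,y=np.clip(p[0]-h,0,640-2*h),np.clip(p[1]-h,0,400-2*h);return cv2.resize(im[y:y+2*h,x:x+2*h],(400,400),interpolation=2)
N=400;C=[.57,-.1056]
m=np.float32([proj(K,T,[C[0]+a,C[1]+b,.153]) for a,b in((.05,.05),(.05,-.05),(-.05,-.05),(-.05,.05))])
rec=cv2.warpPerspective(i,cv2.getPerspectiveTransform(m,np.float32([[0,0],[N,0],[N,N],[0,N]])),(N,N))
cv2.imwrite("pics/c5.png",np.hstack([rec,c(j,q,50)]))
E
```

```text
16.525 [ 0.529  -0.0373  0.2823] yaw -58.6 F [-0.2 -0.2  0. ] M [ 0.021 -0.007 -0.002] q6 2.332 0.5854419051716566
[320 104] [338 140]
```

View pics/c5.png

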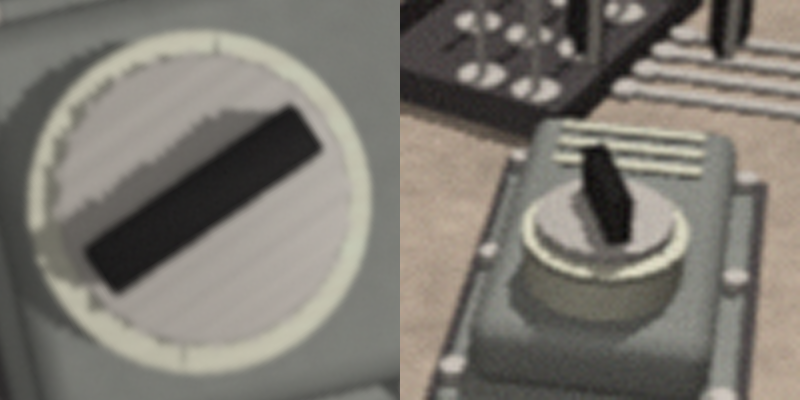

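The cap sits flush and concentric in the neck. Its grip is at yaw −55°, which is 67° from the slit, and the jaws are clear. Handing in.

```bash
python3 -c "
from plant import ticket;print(ticket.sign_off())"
```

```text
the job is handed in; nothing more can be done
None
```

The large bar-grip cap is now closing the oil filler. I put its lugs down through the slots until the disc sat flush, twisted it clockwise to the stop, let go, and backed the arm off. It took about 16.6 s of the 42 s allowed.

- **Seating:** contact began with the tool at z = 0.1566 m, against 0.1565 m predicted. The downward push stayed at about 6 N. The last pictures show the disc flush and centred on the neck.
- **Twist:** the moment rose from about 0.1 to 0.94 N·m at the stop. The gripper had turned about 70.8° by then. The last picture puts the grip about 67° from the slot line, against 68° nominal. I put the difference down to give in the grasp and about 1° of reading error.
- **After release:** the force reading was near zero and the jaws were clear.
- **Other caps:** I never moved near the small cap or the knob cap. I did not check a final picture of them.
- **Measurements that disagreed:** triangulating the neck height from the camera views gave 0.134 to 0.141 m. The apparent size of the neck's rim agreed with the stated 0.145 m, and so did the contact height.

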